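# Pack the carver's sharpening tray

## Task

Put the sharpening kit away in the wooden tray: first bed the wide and the narrow sharpening stone flat in the pockets that fit them, then lay the strop over them, down on its two saddles with its handle out through the narrow one, and finally turn the latch fully across the strop's end. Leave everything else on the bench where it is.

Things in the scene. Friction and masses are not known exactly. Their poses are not given: they have to be found in the camera images.
- tray: Pale wooden tray fixed to the bench, 214 x 120 mm, plate 16 mm thick. Origin: centre of its underside, on the bench; x along its length towards the latch end, y across it to the latch-pivot side, z up. Two pockets, long across the tray, lie between two saddles 16 mm thick that span its width. The clear gap between the bedded stones, and from each to its nearer saddle, is about 30 mm.
- saddle_narrow (a point): Middle of the resting face of the narrow saddle (tray x = -90 mm), 36 mm above the bench; cheeks either side up to 48 mm, the gap between them 30 mm wide. The strop's handle goes here. Axes as the tray.
- saddle_wide (a point): Middle of the resting face of the wide saddle (tray x = +90 mm), 36 mm above the bench; cheeks either side up to 48 mm, the gap between them 52 mm wide, and behind it an end stop 48 mm high, inner face at tray x = +101 mm. The end of the strop's blade goes here. Axes as the tray.
- pocket_wide (a point): Centre of the floor of the wide pocket (tray x = -29 mm, y = 0), 6 mm above the bench; pocket 49 mm along tray x, 89 mm along tray y, 10 mm deep. Axes as the tray.
- pocket_narrow (a point): Centre of the floor of the narrow pocket (tray x = +38 mm, y = 0), 6 mm above the bench; pocket 33 mm along tray x, 89 mm along tray y, 10 mm deep. Axes as the tray.
- strop_seat (a point): Where the centre of the underside of the strop's blade belongs: on the tray's centre line at tray x = +9 mm, 36 mm above the bench, level with the saddles' resting faces. Axes as the tray. The strop has about 4 mm of play either way along the tray and 3 mm across.
- latch_pivot (a point): Pivot of the latch, a dark wooden turn-button above one cheek of the wide saddle (tray x = +90, y = +42 mm), 56 mm above the bench (mid-thickness of the bar). Axes as the tray.
- latch_peg (a point): Middle of the upright round peg on the latch's free end, 50 mm from the pivot: diameter 14 mm, from 61 to 87 mm above the bench, rising from a bar 14 mm wide and 70 mm long (underside 51 mm, top 61 mm above the bench). Move the peg along an arc about the pivot to turn the latch; light friction, it stays where it is left.
- latch (a joint): Angle of the latch in rad: 0 = bar points along tray +x, beyond the tray's end (open); it grows clockwise seen from above, to 1.571 at its stop, bar along tray -y straight across the strop's end (closed). Negative = swung further open; lower stop -0.7. Starts open.
- stone_wide_center (a point): Centre of the wide sharpening stone, a loose grey block 44 (its x) x 84 (its y) x 26 mm high (z), about 0.2 kg, lying flat; bedded, its top stands 32 mm above the bench.
- stone_narrow_center (a point): Centre of the narrow sharpening stone, a loose grey block 28 (its x) x 84 (its y) x 26 mm high (z), about 0.13 kg, lying flat.
- strop_center (a point): Centre of the blade of the strop, a loose flat wooden paddle with brown leather on both faces, 12 mm thick: blade 174 mm (its x) x 46 mm (its y), handle 80 mm long and 24 mm wide continuing from the blade's -x end. About 0.075 kg. Once home its axes agree with the tray's.
- strop_balance (a point): Balance point of the strop, 25 mm from the blade's centre towards the handle, mid-thickness: the place to grip it, across its 46 mm width.
- strop_handle (a point): Middle of the strop's handle, 127 mm from the blade's centre along its -x, mid-thickness.
- spoon_blank_center (a point): Bystander: half-carved spoon of pale wood with bark on its bowl, lying along its x, about 220 mm long, 58 mm wide, 32 mm high.
- oil_bottle_mid (a point): Bystander: upright amber bottle with black cap, 42 mm diameter, 125 mm high; point at mid-height.
- knife_mid (a point): Bystander: carving knife in a leather sheath, lying along its x, 175 mm long, 24 mm wide, 18 mm high.
- offcut_mid (a point): Bystander: pale wooden offcut with bark on top, 78 (its x) x 36 x 30 mm, not a stone; point at its centre.
- mallet_mid (a point): Bystander: round wooden mallet standing on its head, 86 mm diameter at most, 240 mm high; point 100 mm up its axis.
- jar_mid (a point): Bystander: empty white ceramic cup, 72 mm diameter, 90 mm high; point at mid-height.
Things that resemble listed ones, but are neither listed nor needed, are in the scene too. Leave any blue or purple look-alike of the part that bears stone_wide_center alone.

How it is judged:
By the outcome, as a careful person would: the job done as asked, in the order asked, and still so for the second after the job is handed in, with the robot touching nothing.
It also fails if it takes over 72 s, if anything falls off the work surface, if the arm or the gripper's body presses on something with over 40 N, if the wrist force passes 120 N, or if a joint passes its speed limit or range.

## Robot

A 7-joint arm with a two-finger parallel gripper is mounted at the origin on the work surface. World frame = base frame: x ahead of the robot, y to its left, z up, the work surface at z = 0. Lengths are in mm, angles in rad, forces in N, time in s.
With the tool pointing down it reaches from about 425 to 925 mm from the base axis. Payload 6.8 kg.
Tool frame: the origin (TCP) lies at the very end of the fingers, on their centre line; the grasp point (between the pads) lies 19 mm behind it; z points along the fingers, y is the line along which they close (so a half turn about z gives the same grasp; the last joint's range is limited). The gripper opens to 88 mm and grips with 3 to 60 N. Pads are 20 mm wide; open, the fingers measure 115 mm over their backs; the gripper's body (75 mm by 178 mm) begins 61 mm behind the grasp point.
Start: joints at [1.184, 0.477, 0.022, 1.555, -0.011, 1.109, -0.083], TCP at [185.77, -648.951, 222.664] pointing down, gripper open.
Joint ranges: [-2.96, 2.96], [-0.34, 2.1], [-1.41, 1.46], [0.24, 2.44], [-1.37, 4.51], [0.17, 1.92], [-2.96, 2.96]. Speed limits (rad/s): [2.39, 2.39, 3.14, 3.14, 3.14, 3.14, 3.14].

## Interface

Orientations are given as a unit quaternion [x, y, z, w].
In Python, from station import read_state, snapshot, calibration, hand_in, recognise gives the robot as it stands.
- The arm moves only by the shell command python3 -m inch 'ROWS'. ROWS is JSON, a list that holds one entry, the list of rows, each a list of 7 numbers: the turn, a rotation vector about the tool's x, y, z in degrees, then the shift along the tool's x, y, z in mm, then the closure in counts, from 0 (fully open) to 255 (shut). In form: [[[ax, ay, az, tx, ty, tz, gripper], ...]]. A call has 1 to 20 rows; each row shifts and turns the commanded pose from where the row before left it, along the tool's axes as they then stand; what a row does not reach is not made up. A row lasts 1/10 s, in which the tool goes at most 50 mm and 8.59 degrees, less where a joint would pass 70% of its speed; a pose out of reach is approached as far as the arm can. A call with a gripper value outside its range is refused whole. The fingers move at their own pace and stop on an object; the grip force is fixed at half the most. Time passes only in rows, so rows that do not move let the fingers close. It gives the time, the measured TCP pose, the force, the opening and the grip force at its end, in the units of the state.
- read_state(): the state, without advancing time (a new reading comes with each control period).
- snapshot(name): name is "side" or "top" or "wrist"; returns the picture (480x640x3 uint8, blue, green, red); there is no depth.
- calibration(name): a dict with "fx", "fy", "cx", "cy" (pixels), "R" (3x3) and "t" (3): a world point X has camera coordinates R X + t; the wrist camera has in their place "tool_from_camera" (4x4, takes a point from camera to tool coordinates, whose origin is the TCP and whose axes are the flange's). Camera axes: x right, y down, z forward; pixel columns grow to the right and rows downward; lengths in mm; the calibration is good to about 2 mm. The wrist camera is an equidistant fisheye: a pixel r from the principal point sees the ray r / f radians off the axis. A picture is of the moment at which its call begins: read the wrist's pose just before it. calibration takes no time and is no camera call.
- hand_in(): hands the job in; it is judged then, once.
Trained networks look in the newest picture that a camera, given by its name, has taken for a name from the list of things; names that differ only in an ending like _2 or _b are one class to them, and where a whole thing is asked for, a point or a joint stands for the part that bears it (a point fixed in the world has none). Each returns a list of dicts, best first, with "confidence" (0 to 1); they miss things now and then, are a little off and sometimes report something else, mostly with a low value. They report only what shows in the picture. A call takes as long as a camera call. They do not tell look-alikes from the thing itself.
- recognise(camera, label): "bbox" ([centre column, centre row, width, height] in pixels, round what is visible of it).
The state is a dict: "time_s": time; "joints": joint angles; "qvel": joint speeds; "joint_torque": joint torques, N m; "ee_pos": TCP position; "eef_rot": TCP orientation; "ft_force": force on the tool from outside, world axes, zero at the start; "wrist_torque": the same for the moment, N m; "grip_width": finger opening in mm; "gripper_force": force on a finger pad.
Only numpy, scipy, OpenCV 4.12 (cv2) and the standard library are available. Lean on these libraries where they do the work, as an engineer would, in place of code of your own. Each camera call takes 0.05 s, during which the arm holds its last target. There are 200 camera calls.

## Working session

There is one attempt and no reset: what is moved stays moved. The work goes in short steps, Python scripts to look and compute and a shell command to move; the robot and the scene stay as the last step left them, time stands still between calls to the robot, and variables do not carry over. Pictures are saved under pics/ and viewed, at most 11 in all, crops included, and the job is handed in when it is done.

```bash
mkdir -p pics; ls; python3 - <<'E'
from station import *
import cv2
s=read_state();print(s)
for n in("top","side"):
    im=snapshot(n);cv2.imwrite(f"pics/{n}0.png",im)
    c=calibration(n);print(n,c)
    for l in["tray","stone_wide_center","stone_narrow_center","strop_center","strop_handle","latch_peg","latch","offcut_mid","knife_mid","spoon_blank_center","oil_bottle_mid","mallet_mid","jar_mid"]:
        print(l,[([round(v) for v in d["bbox"]],round(d["confidence"],2)) for d in recognise(n,l)][:4])
print(calibration("wrist"))
E
```

```text
pics
{'time_s': 0.0, 'joints': array([ 1.18388609,  0.47779362,  0.02231762,  1.55641526, -0.01146222,
        1.10930038, -0.08309888]), 'qvel': array([-8.70987811e-04,  2.21232512e-04, -1.10849241e-03,  1.61337037e-04,
        1.89071755e-03,  4.71628832e-04,  4.28210389e-05]), 'joint_torque': array([ 9.01045805e-04, -5.82857037e+01,  1.53575812e+00, -2.72605437e+01,
       -5.41810237e-02,  1.72182539e-02,  1.71527736e-04]), 'ee_pos': array([ 185.59488781, -648.37140437,  221.70093878]), 'eef_rot': array([ 9.90294296e-01,  1.38983483e-01, -2.01034262e-04, -8.71425176e-04]), 'ft_force': array([ 0.03647165, -1.2603334 ,  0.29068282]), 'wrist_torque': array([-0.00337551,  0.00400238,  0.05579423]), 'gripper_force': 0.0, 'grip_width': 87.85300427902513}
top {'fx': 441.4715306256111, 'fy': 441.4715306256111, 'cx': 316.9937480908658, 'cy': 247.71910877128508, 'R': array([[-0.01795698, -0.99983466, -0.00286521],
       [-0.99726454,  0.01811618, -0.07166053],
       [ 0.07170059,  0.00157057, -0.99742496]]), 't': array([  25.39620545,  538.84258033, 1104.05181217])}
tray [([316, 222, 99,
[... 1663 characters left out ...]
9], 0.6)]
spoon_blank_center [([264, 369, 91, 41], 0.68)]
oil_bottle_mid [([360, 263, 21, 40], 0.78)]
mallet_mid [([333, 135, 27, 68], 0.95), ([341, 311, 22, 31], 0.59)]
jar_mid [([265, 193, 22, 34], 0.96), ([293, 255, 61, 72], 0.63)]
{'fx': 371.64829954431775, 'fy': 371.64829954431775, 'cx': 325.9329461122982, 'cy': 234.04339407050927, 'tool_from_camera': array([[ 1.73004829e-03, -9.56475662e-01, -2.91806982e-01,
         8.10126942e+01],
       [ 9.99998331e-01,  1.48334208e-03,  1.06668045e-03,
        -7.34292653e-01],
       [-5.87404314e-04, -2.91808340e-01,  9.56476632e-01,
        -1.62227190e+02],
       [ 0.00000000e+00,  0.00000000e+00,  0.00000000e+00,
         1.00000000e+00]])}
```

```bash
python3 - <<'E'
import cv2
im=cv2.imread("pics/top0.png")[120:360,150:550]
cv2.imwrite("pics/top0c.png",cv2.resize(im,(800,480),interpolation=cv2.INTER_CUBIC))
E
```

```text
(no output)
```

View pics/top0c.png

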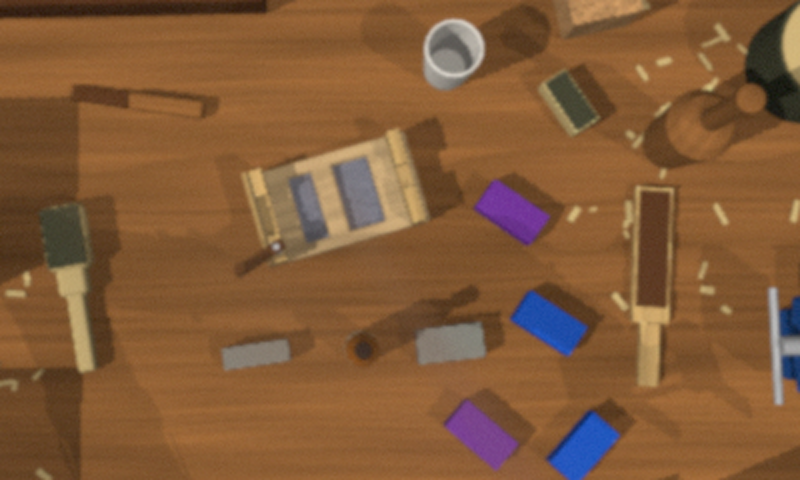

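The top view (2x crop from pixel (150,120)) shows:
- **Tray:** display (335,195), latch end at lower left, with the bar and peg at about (240,270).
- **Stones:** narrow grey at (256,354), wide grey at (450,343). The blue and purple blocks are look-alikes. Only the grey block at (450,343) fits the wide stone's description.
- **Strop:** blade with brown leather on its face at (653,252), handle pointing down at (649,352). The paddle with the dark green face at (67,250) is a different thing.

Next I'll rectify the image and measure.

```bash
cat > h.py <<'E'
import numpy as np, cv2, json
from station import *
from scipy.spatial.transform import Rotation as Ro
def proj(n,P,pose=None):
    P=np.asarray(P,float); c=calibration(n)
    if n!="wrist":
        q=P@c["R"].T+c["t"]; return np.stack([c["fx"]*q[...,0]/q[...,2]+c["cx"],c["fy"]*q[...,1]/q[...,2]+c["cy"]],-1)
    p,r=pose; T=np.asarray(c["tool_from_camera"])
    q=(P-p)@Ro.from_quat(r).as_matrix(); q=(q-T[:3,3])@T[:3,:3]
    rr=np.hypot(q[...,0],q[...,1]); k=np.arctan2(rr,q[...,2])/np.maximum(rr,1e-9)
    return np.stack([c["fx"]*k*q[...,0]+c["cx"],c["fy"]*k*q[...,1]+c["cy"]],-1)
def ortho(n,im,x0,x1,y0,y1,z,s,pose=None):
    # image rows: x from x1 down to x0 ; cols: y from y1 down to y0 ; s px/mm
    X,Y=np.meshgrid(np.arange(x1,x0,-1/s),np.arange(y1,y0,-1/s),indexing="ij")
    uv=proj(n,np.stack([X,Y,np.full_like(X,z)],-1),pose).astype(np.float32)
    return cv2.remap(im,uv[...,0],uv[...,1],cv2.INTER_LINEAR)
def wrist(name):
    s=read_state(); im=snapshot("wrist"); cv2.imwrite(f"pics/{name}.png",im)
    pose=(s["ee_pos"],s["eef_rot"]); np.savez(f"pics/{name}.npz",p=pose[0],r=pose[1]); return im,pose
def rect(mask,x1,y1,s,near=None):
    cs=[c for c in cv2.findContours(mask,0,1)[0] if cv2.contourArea(c)>300*s*s]
    out=[]
    for c in cs:
        (u,v),(w,h),a=cv2.minAreaRect(c); b=cv2.boxPoints(((u,v),(w,h),a))
        b=np.stack([x1-b[:,1]/s,y1-b[:,0]/s],1); e1=b[1]-b[0];e2=b[2]-b[1]
        e=e1 if np.hypot(*e1)>np.hypot(*e2) else e2
        out.append((np.round([x1-v/s,y1-u/s],1),round(max(w,h)/s,1),round(min(w,h)/s,1),round(np.degrees(np.arctan2(e[1],e[0]))%180,1)))
    return out
def tool(p,r,X):  # world point in tool axes
    return Ro.from_quat(r).inv().apply(np.asarray(X)-p)
E
python3 - <<'E'
from h import *
im=cv2.imread("pics/top0.png")
o=ortho("top",im,380,900,-450,450,26,1); hsv=cv2.cvtColor(o,cv2.COLOR_BGR2HSV)
m=((hsv[...,1]<70)&(hsv[...,2]>70)).astype(np.uint8)*255
m=cv2.morphologyEx(m,cv2.MORPH_OPEN,np.ones((5,5)))
for r in rect(m,900,450,1): print("grey",*r)
o2=ortho("top",im,380,900,-450,450,12,1); cv2.imwrite("pics/o12.png",o2)
cal=calibration
def b2w(u,v,z):
    from scipy.optimize import fsolve
    return fsolve(lambda q:proj("top",[q[0],q[1],z])-[u,v],[600,0])
for n,u,v,z in[("tray",316,222,20),("strop",475,252-0,12),("handle",474.5,296,12),("peg",270,255,75),("pivot?",288.5,243.5,61),("bottle",331,293,0)]: print(n,b2w(u,v,z).round())
cv2.imwrite("pics/o12v.png",o2[:, 50:850])
E
```

```text
grey [417.4 116.6] 82.5 26.5 97.1
grey [ 427.7 -127.5] 84.6 44.1 95.0
grey [600.9  48. ] 86.4 31.6 14.8
grey [618.8 -16.2] 87.2 46.4 15.4
grey [ 796.5 -142.5] 91.0 77.0 0.0
tray [605.  17.]
strop [ 521. -388.]
handle [ 410. -382.]
peg [520. 129.]
pivot? [548.  85.]
bottle [423. -18.]
```

View pics/o12v.png

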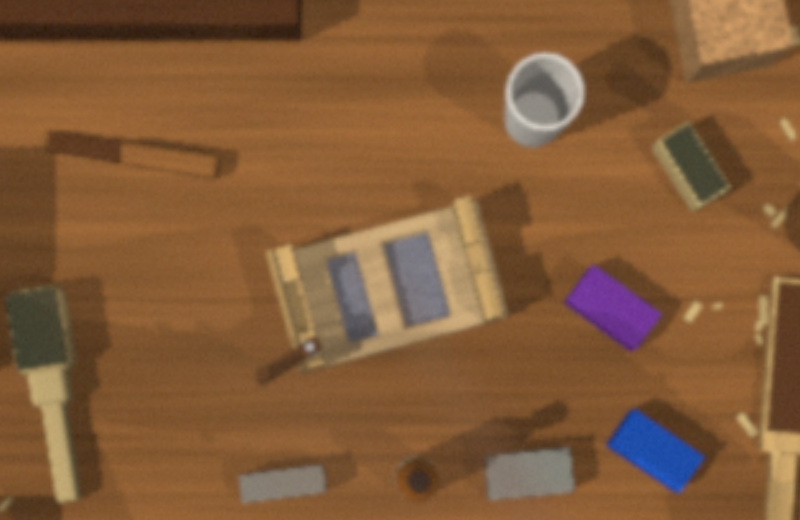

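```bash
cat >> h.py <<'E'
def plan(xyz,yaw,n=None):
    s=read_state(); R=Ro.from_quat(s["eef_rot"]).as_matrix()
    y0=np.degrees(np.arctan2(R[1,0],R[0,0])); d=(yaw-y0+90)%180-90 if n is None else (yaw-y0+180)%360-180
    c,si=np.cos(np.radians(yaw)),np.sin(np.radians(yaw)); 
    if n is None and abs(((yaw-y0)+180)%360-180-d)>1: c,si=-c,-si
    D=np.asarray(xyz)-s["ee_pos"]
    print("t",round(s["time_s"],2),"pos",s["ee_pos"].round(1),"yaw",y0.round(2),"tilt",R[:2,2].round(4),"F",s["ft_force"].round(1),"w",round(s["grip_width"],1),"j7",s["joints"][6].round(2))
    print("  az",round(-d,1),"then tx,ty,tz",np.round([D[0]*c+D[1]*si,D[0]*si-D[1]*c,-D[2]],1))
E
python3 -c "
from h import *
plan([602,17,170],16)"
```

```text
t 1.4 pos [ 185.8 -648.9  222.6] yaw 15.98 tilt [0. 0.] F [ 0.1 -0.5 -0.2] w 87.5 j7 -0.08
  az -0.0 then tx,ty,tz [ 583.6 -525.4   52.6]
```

```bash
python3 -m inch '[[[0,0,0,30,-26.5,0,0],[0,0,0,34.6,-31.2,3.3,0],[0,0,0,34.6,-31.2,3.3,0],[0,0,0,34.6,-31.2,3.3,0],[0,0,0,34.6,-31.2,3.3,0],[0,0,0,34.6,-31.2,3.3,0],[0,0,0,34.6,-31.2,3.3,0],[0,0,0,34.6,-31.2,3.3,0],[0,0,0,34.6,-31.2,3.3,0],[0,0,0,34.6,-31.2,3.3,0],[0,0,0,34.6,-31.2,3.3,0],[0,0,0,34.6,-31.2,3.3,0],[0,0,0,34.6,-31.2,3.3,0],[0,0,0,34.6,-31.2,3.3,0],[0,0,0,34.6,-31.2,3.3,0],[0,0,0,34.6,-31.2,3.3,0],[0,0,0,34.6,-31.2,3.3,0],[0,0,0,0,0,0,0],[0,0,0,0,0,0,0],[0,0,0,0,0,0,0]]]'
python3 - <<'E'
from h import *
plan([602,17,170],16)
im,pose=wrist("w1")
o=ortho("wrist",im,480,730,-130,180,16,2.5,pose); cv2.imwrite("pics/o1.png",o)
E
```

```text
time_s: 3.4
ee_pos: [601.7, 15.3, 169.7]
eef_rot: [0.99, 0.138, -0.0, 0.001]
ft_force: [-0.0, -0.8, -0.0]
grip_width: 88.0
gripper_force: 0.0
t 3.4 pos [601.7  15.3 169.7] yaw 15.88 tilt [-0.0006 -0.0011] F [-0.  -0.8 -0. ] w 88.0 j7 -1.56
  az -0.1 then tx,ty,tz [ 0.8 -1.5 -0.3]
```

View pics/o1.png

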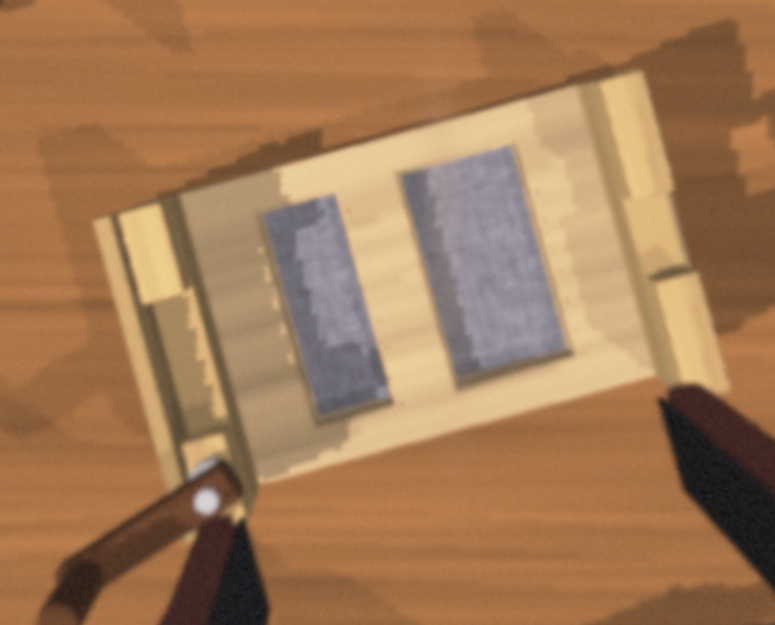

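The wrist ortho (2.5 px/mm, z=16) shows both pockets cleanly. The wide rim is centred at (487,265) and the narrow at (327,308). From these the tray origin is about (616.6, 12.9) with yaw 105.1°. The near plate edge is 60.05 mm from that origin, against 60 expected, and the pocket spacing is 66.2 mm against 67. Next I'll look at the wide stone.

```bash
python3 -c "
from h import *
plan([428,-127,150],95)"
```

```text
t 3.45 pos [601.7  14.9 169.9] yaw 15.83 tilt [-0.0004 -0.0012] F [-0.3  0.4 -0.3] w 87.7 j7 -1.56
  az -79.2 then tx,ty,tz [-126.3 -185.4   19.9]
```

```bash
python3 -m inch '[[[0,0,-7.92,0,0,0,0],[0,0,-7.92,0,0,0,0],[0,0,-7.92,0,0,0,0],[0,0,-7.92,0,0,0,0],[0,0,-7.92,0,0,0,0],[0,0,-7.92,0,0,0,0],[0,0,-7.92,0,0,0,0],[0,0,-7.92,0,0,0,0],[0,0,-7.92,0,0,0,0],[0,0,-7.92,0,0,0,0],[0,0,0,-25.3,-37.1,4,0],[0,0,0,-25.3,-37.1,4,0],[0,0,0,-25.3,-37.1,4,0],[0,0,0,-25.3,-37.1,4,0],[0,0,0,-25.3,-37.1,4,0],[0,0,0,0,0,0,0],[0,0,0,0,0,0,0],[0,0,0,0,0,0,0]]]'
cat >> h.py <<'E'
def stone(name,x,y):
    im,pose=wrist(name); s=3; x1,y1=x+80,y+110
    o=ortho("wrist",im,x-80,x1,y-110,y1,26,s,pose); hsv=cv2.cvtColor(o,cv2.COLOR_BGR2HSV)
    cv2.imwrite(f"pics/{name}_o.png",o)
    m=((hsv[...,1]<70)&(hsv[...,2]>90)).astype(np.uint8)*255
    m=cv2.morphologyEx(m,cv2.MORPH_OPEN,np.ones((9,9)))
    for r in rect(m,x1,y1,s): print(*r)
E
python3 - <<'E'
from h import *
plan([428,-127,150],95)
stone("w2",428,-127)
E
```

```text
time_s: 5.25
ee_pos: [429.6, -125.8, 150.4]
eef_rot: [0.675, 0.738, 0.0, 0.001]
ft_force: [0.3, -0.1, -0.4]
grip_width: 87.9
gripper_force: 0.0
t 5.25 pos [ 429.6 -125.8  150.4] yaw 95.14 tilt [ 0.0016 -0.0003] F [ 0.3 -0.1 -0.4] w 87.9 j7 0.04
  az 0.1 then tx,ty,tz [-1.1 -1.7  0.4]
[ 429.5 -124.6] 86.6 43.8 95.7
```

View pics/w2_o.png

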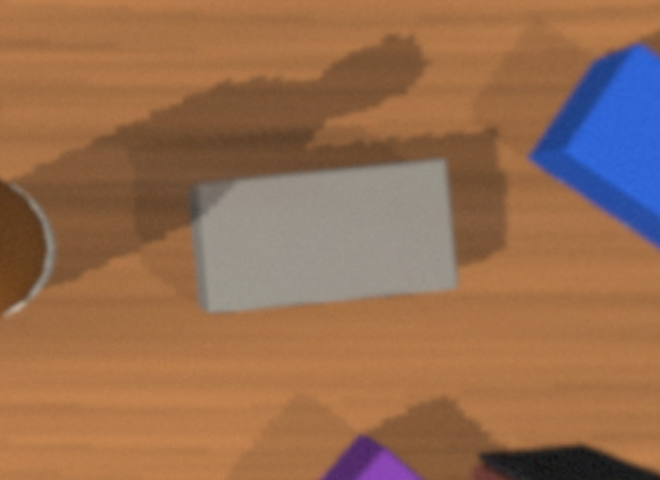

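The grey wide stone sits at ortho px (328,236), i.e. (429.5, −126.3), yaw 95.6°, 44 wide. It is clearly grey, with the blue and purple ones alongside. Grasping it now.

```bash
python3 -m inch '[[[0,0,-0.5,-0.4,0,35,60],[0,0,0,0,0,35,60],[0,0,0,0,0,35,60],[0,0,0,0,0,20,60],[0,0,0,0,0,12,60],[0,0,0,0,0,0,60],[0,0,0,0,0,0,255],[0,0,0,0,0,0,255],[0,0,0,0,0,0,255],[0,0,0,0,0,0,255],[0,0,0,0,0,0,255],[0,0,0,0,0,0,255]]]'
python3 -c "
from h import *
plan([429.5,-126.3,150],15.1)"
```

```text
time_s: 6.5
ee_pos: [429.5, -126.4, 13.7]
eef_rot: [0.671, 0.741, 0.0, 0.001]
ft_force: [-1.0, 0.3, 7.8]
grip_width: 43.9
gripper_force: 30.0
t 6.5 pos [ 429.5 -126.4   13.7] yaw 95.66 tilt [ 0.0014 -0.0008] F [-1.   0.3  7.8] w 43.9 j7 -0.18
  az 80.6 then tx,ty,tz [ 0.000e+00 -1.000e-01 -1.363e+02]
```

```bash
python3 -m inch '[[[0,0,0,0,0,-12,255],[0,0,0,0,0,-35,255],[0,0,0,0,0,-45,255],[0,0,8.06,0,0,-25,255],[0,0,8.06,0,0,0,255],[0,0,8.06,0,0,0,255],[0,0,8.06,0,0,0,255],[0,0,8.06,0,0,0,255],[0,0,8.06,0,0,0,255],[0,0,8.06,0,0,0,255],[0,0,8.06,0,0,0,255],[0,0,8.06,0,0,0,255],[0,0,8.06,0,0,0,255],[0,0,0,0,0,0,255],[0,0,0,0,0,0,255]]]'
python3 - <<'E'
from h import *
plan([624.15,-15.1,60],15.1)
im,pose=wrist("w3")
# ortho in tool frame: x up, y left->-y? use tool coords plane z=-12.5
s=4;X,Y=np.meshgrid(np.arange(75,-75,-1/s),np.arange(-70,70,1/s),indexing="ij")
P=np.stack([X,Y,np.full_like(X,-12.5)],-1)@Ro.from_quat(pose[1]).as_matrix().T+pose[0]
uv=proj("wrist",P,pose).astype(np.float32)
cv2.imwrite("pics/w3_o.png",cv2.remap(im,uv[...,0],uv[...,1],cv2.INTER_LINEAR))
E
```

```text
time_s: 8.0
ee_pos: [428.7, -125.9, 130.3]
eef_rot: [0.991, 0.133, 0.0, 0.0]
ft_force: [0.3, 0.5, -0.8]
grip_width: 43.6
gripper_force: 30.0
t 8.0 pos [ 428.7 -125.9  130.3] yaw 15.3 tilt [ 0.0003 -0.    ] F [ 0.3  0.5 -0.8] w 43.6 j7 -1.28
  az 0.2 then tx,ty,tz [217.5 -56.1  70.3]
```

View pics/w3_o.png

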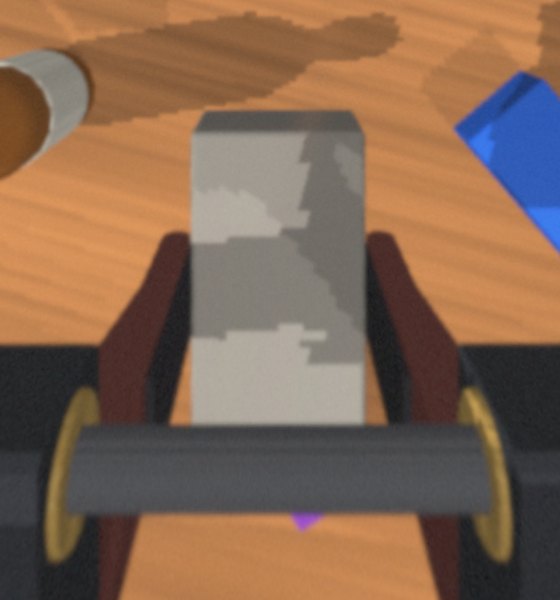

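```bash
python3 -m inch '[[[0,0,0.2,43.5,-11.1,0,255],[0,0,0,43.5,-11.1,0,255],[0,0,0,43.5,-11.1,0,255],[0,0,0,43.5,-11.1,0,255],[0,0,0,43.5,-11.1,0,255],[0,0,0,0,0,40,255],[0,0,0,0,0,40,255],[0,0,0,0,0,10,255],[0,0,0,0,0,0,255],[0,0,0,0,0,0,255]]]'
python3 - <<'E'
from h import *
plan([624.25,-15.5,19.5],15.1)
im,pose=wrist("w4")
o=ortho("wrist",im,560,690,-110,80,16,4,pose); cv2.imwrite("pics/w4_o.png",o)
E
```

```text
time_s: 9.05
ee_pos: [625.7, -16.6, 41.4]
eef_rot: [0.992, 0.13, 0.001, -0.0]
ft_force: [0.3, -0.7, -0.2]
grip_width: 43.6
gripper_force: 30.0
t 9.05 pos [625.7 -16.6  41.4] yaw 14.89 tilt [0.0019 0.0003] F [ 0.3 -0.7 -0.2] w 43.6 j7 -1.61
  az -0.2 then tx,ty,tz [-1.1 -1.4 21.9]
```

View pics/w4_o.png

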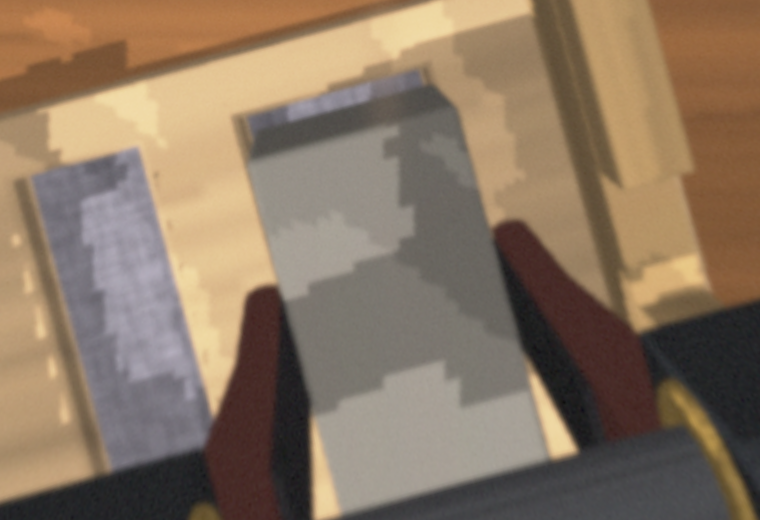

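```bash
python3 -m inch '[[[0,0,-0.2,-1.1,-1.2,0,255],[0,0,0,0,0,0,255],[0,0,0,0,0,0,255]]]'
python3 -c "
from h import *
plan([624.25,-15.5,19.5],15.1)
plan([624.25,-15.5,19.5],15.1)"
```

```text
time_s: 9.4
ee_pos: [623.8, -15.6, 40.8]
eef_rot: [0.991, 0.131, 0.001, 0.0]
ft_force: [-0.2, -0.1, -2.0]
grip_width: 43.9
gripper_force: 30.0
t 9.4 pos [623.8 -15.6  40.8] yaw 15.08 tilt [ 0.0014 -0.0001] F [-0.2 -0.1 -2. ] w 43.9 j7 -1.61
  az -0.0 then tx,ty,tz [ 0.4  0.  21.3]
t 9.4 pos [623.8 -15.6  40.8] yaw 15.08 tilt [ 0.0014 -0.0001] F [-0.2 -0.1 -2. ] w 43.9 j7 -1.61
  az -0.0 then tx,ty,tz [ 0.4  0.  21.3]
```

```bash
python3 -m inch '[[[0,0,0,0,0,8,255],[0,0,0,0,0,5,255],[0,0,0,0,0,4,255],[0,0,0,0,0,3,255],[0,0,0,0,0,0,255]]]'
```

```text
time_s: 9.9
ee_pos: [623.2, -15.5, 19.8]
eef_rot: [0.991, 0.131, -0.0, 0.0]
ft_force: [-1.2, -0.3, 2.7]
grip_width: 43.9
gripper_force: 30.0
```

```bash
python3 -m inch '[[[0,0,0,0,0,0,80],[0,0,0,0,0,0,80],[0,0,0,0,0,0,80],[0,0,0,0,0,-20,80],[0,0,0,0,0,-40,80],[0,0,0,0,0,-40,80],[0,0,-8.2,0,0,-30,80],[0,0,-8.2,0,0,0,80],[0,0,-8.2,0,0,0,80],[0,0,-8.2,0,0,0,80],[0,0,-8.2,0,0,0,80],[0,0,-8.2,0,0,0,80],[0,0,-8.2,0,0,0,80],[0,0,-8.2,0,0,0,80],[0,0,-8.2,0,0,0,80],[0,0,-8.2,0,0,0,80],[0,0,0,0,0,0,80]]]'
python3 - <<'E'
from h import *
plan([419,117,150],97)
im=snapshot("top")
o=ortho("top",im,540,690,-110,140,26,3); cv2.imwrite("pics/top1.png",o)
m=cv2.cvtColor(o,cv2.COLOR_BGR2HSV); m=((m[...,1]<70)&(m[...,2]>70)).astype(np.uint8)*255
for r in rect(m,690,140,3): print(*r)
E
```

```text
time_s: 11.6
ee_pos: [623.4, -15.8, 149.7]
eef_rot: [0.662, 0.75, 0.0, -0.0]
ft_force: [-0.4, 0.6, -0.5]
grip_width: 60.0
gripper_force: 0.0
t 11.6 pos [623.4 -15.8 149.7] yaw 97.12 tilt [-0.0001  0.0004] F [-0.4  0.6 -0.5] w 60.0 j7 -0.29
  az 0.1 then tx,ty,tz [ 156.7 -186.7   -0.3]
[601.   47.9] 86.5 31.7 15.2
[615.2 -41. ] 149.7 137.3 0.0
```

```bash
python3 -m inch '[[[0,0,0,31.3,-37.3,0,80],[0,0,0,31.3,-37.3,0,80],[0,0,0,31.3,-37.3,0,80],[0,0,0,31.3,-37.3,0,80],[0,0,0,31.3,-37.3,0,80],[0,0,0,0,0,0,80],[0,0,0,0,0,0,80],[0,0,0,0,0,0,80]]]'
python3 - <<'E'
from h import *
plan([419,117,150],97)
stone("w5",419,117)
im=snapshot("top")
o=ortho("top",im,540,690,-110,140,32,3)
m=cv2.cvtColor(o,cv2.COLOR_BGR2HSV); 
print(m[(690-624)*3,(140+15)*3])
m=((m[...,1]<70)&(m[...,2]>70)).astype(np.uint8)*255
for r in rect(m,690,140,3): print(*r)
a=cv2.imread("pics/w5_o.png");cv2.imwrite("pics/v5.png",np.hstack([cv2.resize(a,None,fx=.5,fy=.5),np.vstack([cv2.resize(o,(400,240))])]))
E
```

```text
time_s: 12.45
ee_pos: [420.3, 116.3, 150.1]
eef_rot: [0.663, 0.748, 0.0, 0.0]
ft_force: [0.2, -0.4, 0.8]
grip_width: 60.1
gripper_force: 0.0
t 12.45 pos [420.3 116.3 150.1] yaw 96.89 tilt [0.0011 0.0002] F [ 0.2 -0.4  0.8] w 60.1 j7 -0.56
  az -0.1 then tx,ty,tz [ 0.9 -1.2  0.1]
[419.7 120. ] 86.3 27.9 97.4
[ 24  26 135]
[600.3  47.8] 86.2 31.6 15.2
[619.1 -16.2] 86.3 47.3 15.4
```

View pics/v5.png

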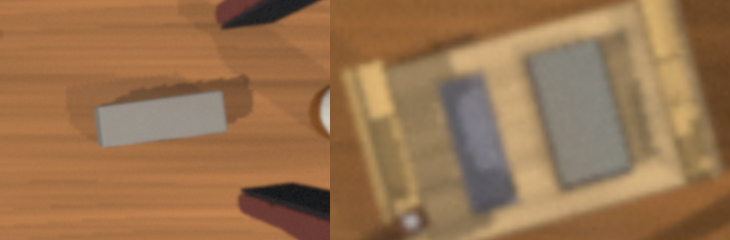

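The left panel shows the grey narrow stone, centre (419.8, 118.8), yaw 97.4°, 28 wide. The right panel shows the wide stone bedded square in its pocket.

```bash
python3 -m inch '[[[0,0,-0.5,2.5,-0.2,35,80],[0,0,0,0,0,35,80],[0,0,0,0,0,35,80],[0,0,0,0,0,20,80],[0,0,0,0,0,12,80],[0,0,0,0,0,0,80],[0,0,0,0,0,0,255],[0,0,0,0,0,0,255],[0,0,0,0,0,0,255],[0,0,0,0,0,0,255],[0,0,0,0,0,0,255],[0,0,0,0,0,-12,255],[0,0,0,0,0,-30,255],[0,0,0,0,0,-40,255],[0,0,0,0,0,-35,255],[0,0,0,0,0,0,255]]]'
python3 -c "
from h import *
plan([606.7,49.0,60],15.1)"
```

```text
time_s: 14.15
ee_pos: [421.0, 120.5, 134.2]
eef_rot: [0.659, 0.752, 0.003, 0.002]
ft_force: [0.4, 0.2, -1.2]
grip_width: 27.8
gripper_force: 30.0
t 14.15 pos [421.  120.5 134.2] yaw 97.57 tilt [0.0075 0.0013] F [ 0.4  0.2 -1.2] w 27.8 j7 -0.6
  az 82.5 then tx,ty,tz [160.7 117.4  74.2]
```

```bash
python3 -m inch '[[[0,0,8.25,0,0,0,255],[0,0,8.25,0,0,0,255],[0,0,8.25,0,0,0,255],[0,0,8.25,0,0,0,255],[0,0,8.25,0,0,0,255],[0,0,8.25,0,0,0,255],[0,0,8.25,0,0,0,255],[0,0,8.25,0,0,0,255],[0,0,8.25,0,0,0,255],[0,0,8.25,0,0,0,255],[0,0,0,40.1,29.3,0,255],[0,0,0,40.1,29.3,0,255],[0,0,0,40.1,29.3,0,255],[0,0,0,40.1,29.3,0,255],[0,0,0,0,0,40,255],[0,0,0,0,0,34,255],[0,0,0,0,0,0,255],[0,0,0,0,0,0,255],[0,0,0,0,0,0,255]]]'
python3 - <<'E'
from h import *
plan([606.8,49.2,19.5],15.1)
im,pose=wrist("w6")
s=4;X,Y=np.meshgrid(np.arange(65,-5,-1/s),np.arange(-60,60,1/s),indexing="ij")
os=[]
for z in(-12.5,pose[0][2]-16):
    P=np.stack([X,Y,np.full_like(X,z)],-1)@Ro.from_quat(pose[1]).as_matrix().T+pose[0]
    uv=proj("wrist",P,pose).astype(np.float32); os.append(cv2.remap(im,uv[...,0],uv[...,1],cv2.INTER_LINEAR))
cv2.imwrite("pics/w6_o.png",np.vstack(os))
E
```

```text
time_s: 16.05
ee_pos: [604.8, 48.3, 57.6]
eef_rot: [0.991, 0.131, 0.001, -0.0]
ft_force: [0.2, 0.3, -0.9]
grip_width: 27.7
gripper_force: 30.0
t 16.05 pos [604.8  48.3  57.6] yaw 15.1 tilt [0.0023 0.0005] F [ 0.2  0.3 -0.9] w 27.7 j7 -1.77
  az 0.0 then tx,ty,tz [ 2.2 -0.3 38.1]
```

View pics/w6_o.png

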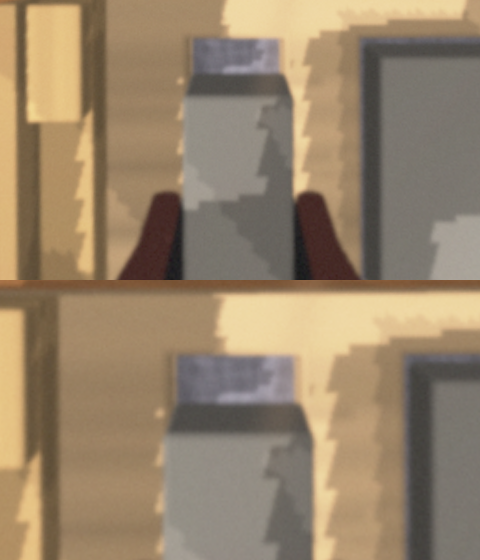

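```bash
python3 -m inch '[[[0,0,0,2.7,-0.8,10,255],[0,0,0,0,0,8,255],[0,0,0,0,0,0,255],[0,0,0,0,0,0,255]]]'
python3 -c "
from h import *
plan([606.8,49.2,19.5],15.1)"
```

```text
time_s: 16.5
ee_pos: [606.0, 49.2, 37.5]
eef_rot: [0.991, 0.131, -0.0, 0.0]
ft_force: [-0.2, 0.1, -0.8]
grip_width: 27.6
gripper_force: 30.0
t 16.5 pos [606.   49.2  37.5] yaw 15.08 tilt [-0.0008 -0.0002] F [-0.2  0.1 -0.8] w 27.6 j7 -1.78
  az -0.0 then tx,ty,tz [ 0.8  0.2 18. ]
```

```bash
python3 -m inch '[[[0,0,0,0.8,0,8,255],[0,0,0,0,0,4,255],[0,0,0,0,0,3,255],[0,0,0,0,0,2.5,255],[0,0,0,0,0,0,255],[0,0,0,0,0,0,255]]]'
```

```text
time_s: 17.1
ee_pos: [607.1, 49.5, 20.4]
eef_rot: [0.991, 0.131, 0.0, -0.0]
ft_force: [-0.2, 0.3, -0.4]
grip_width: 27.8
gripper_force: 30.0
```

```bash
python3 -m inch '[[[0,0,0,0,0,1,255],[0,0,0,0,0,0,125],[0,0,0,0,0,0,125],[0,0,0,0,0,0,125],[0,0,0,0,0,-20,125],[0,0,6,0,0,-40,125],[0,0,6,0,0,-40,125],[0,0,6,0,0,-40,80],[0,0,0,0,0,0,0]]]'
python3 -c "
from h import *
plan([500,-386,150],-3)"
```

```text
time_s: 18.0
ee_pos: [610.8, 50.4, 165.6]
eef_rot: [1.0, -0.027, 0.005, -0.001]
ft_force: [0.3, -0.4, 0.2]
grip_width: 57.4
gripper_force: 0.0
t 18.0 pos [610.8  50.4 165.6] yaw -3.07 tilt [0.0106 0.0012] F [ 0.3 -0.4  0.2] w 57.4 j7 -1.98
  az -0.1 then tx,ty,tz [-87.8 441.6  15.6]
```

```bash
python3 -m inch '[[[0,0,0,-8,40.1,0,0],[0,0,0,-8,40.1,0,0],[0,0,0,-8,40.1,0,0],[0,0,0,-8,40.1,0,0],[0,0,0,-8,40.1,0,0],[0,0,0,-8,40.1,0,0],[0,0,0,-8,40.1,0,0],[0,0,0,-8,40.1,0,0],[0,0,0,-8,40.1,0,0],[0,0,0,-8,40.1,0,0],[0,0,0,-8,40.1,0,0],[0,0,0,0,0,0,0],[0,0,0,0,0,0,0],[0,0,0,0,0,0,0]]]'
python3 - <<'E'
from h import *
plan([496,-386,150],-3)
im,pose=wrist("w7")
o=ortho("wrist",im,350,640,-470,-310,12,2,pose)
t=snapshot("top"); o2=ortho("top",t,540,690,-110,140,32,2)
c=np.full((580,320+500,3),0,np.uint8); c[:,:320]=o[:580]; c[:300,320:]=o2; cv2.imwrite("pics/v7.png",c[:,:800])
E
```

```text
time_s: 19.4
ee_pos: [497.3, -384.8, 159.0]
eef_rot: [1.0, -0.024, -0.0, -0.001]
ft_force: [-0.8, 0.1, 0.2]
grip_width: 87.8
gripper_force: 0.0
t 19.4 pos [ 497.3 -384.8  159. ] yaw -2.8 tilt [-0.      0.0012] F [-0.8  0.1  0.2] w 87.8 j7 -1.18
  az 0.2 then tx,ty,tz [-1.2  1.2  9. ]
```

View pics/v7.png

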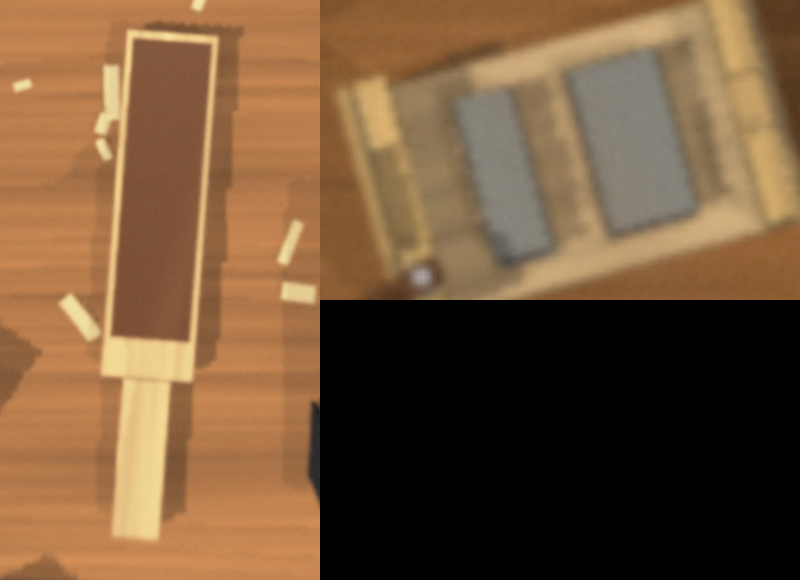

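The left panel shows the leather-faced strop: blade centre px (159,206), axis −4.4°, length 173 mm against 174 expected. The right panel shows both stones bedded.

```bash
python3 -m inch '[[[0,0,1.6,15.1,2,30,58],[0,0,0,0,0,35,58],[0,0,0,0,0,35,58],[0,0,0,0,0,30,58],[0,0,0,0,0,15,58],[0,0,0,0,0,9,58],[0,0,0,0,0,0,58]]]'
python3 -c "
from h import *
plan([512.2,-388,3.5],-4.4)"
```

```text
time_s: 20.2
ee_pos: [511.8, -388.7, 5.0]
eef_rot: [0.999, -0.039, -0.0, -0.0]
ft_force: [0.1, -0.3, 0.1]
grip_width: 68.0
gripper_force: 0.0
t 20.2 pos [ 511.8 -388.7    5. ] yaw -4.48 tilt [-0.0005  0.0006] F [ 0.1 -0.3  0.1] w 68.0 j7 -1.27
  az -0.1 then tx,ty,tz [ 0.3 -0.7  1.5]
```

```bash
python3 -m inch '[[[0,0,0,0,0,2,58],[0,0,0,0,0,0,255],[0,0,0,0,0,0,255],[0,0,0,0,0,0,255],[0,0,0,0,0,0,255],[0,0,0,0,0,-10,255],[0,0,0,0,0,-20,255],[0,0,0,0,0,-40,255],[0,0,0,0,0,-45,255],[0,0,0,0,0,-42,255],[0,0,0,0,0,0,255]]]'
python3 -m inch '[[[0,0,0,8.8,-43.7,0,255],[0,0,0,8.8,-43.7,0,255],[0,0,0,8.8,-43.7,0,255],[0,0,0,8.8,-43.7,0,255],[0,0,0,8.8,-43.7,0,255],[0,0,0,8.8,-43.7,0,255],[0,0,0,8.8,-43.7,0,255],[0,0,0,8.8,-43.7,0,255],[0,0,0,8.8,-43.7,0,255],[0,0,0,0,0,0,255]]]'
python3 -m inch '[[[0,0,-7.8,0,0,0,255],[0,0,-7.8,0,0,0,255],[0,0,-7.8,0,0,0,255],[0,0,-7.8,0,0,0,255],[0,0,-7.8,0,0,0,255],[0,0,-7.8,0,0,0,255],[0,0,-7.8,0,0,0,255],[0,0,-7.8,0,0,0,255],[0,0,-7.8,0,0,0,255],[0,0,-7.8,0,0,0,255],[0,0,-7.8,0,0,0,255],[0,0,-7.8,0,0,0,255],[0,0,-7.8,0,0,0,255],[0,0,-7.8,0,0,0,255],[0,0,0,0,0,0,255],[0,0,0,0,0,0,255]]]'
python3 - <<'E'
from h import *
plan([620.9,-2.95,38.5],105.1)
im,pose=wrist("w8")
s=2.5;X,Y=np.meshgrid(np.arange(140,-100,-1/s),np.arange(-60,60,1/s),indexing="ij")
P=np.stack([X,Y,np.full_like(X,-8.)],-1)@Ro.from_quat(pose[1]).as_matrix().T+pose[0]
uv=proj("wrist",P,pose).astype(np.float32)
t=snapshot("side"); 
a=cv2.remap(im,uv[...,0],uv[...,1],cv2.INTER_LINEAR)[:600]
b=cv2.resize(t[160:340,200:400],(500,450)); c=np.zeros((600,800,3),np.uint8); c[:a.shape[0],:300]=a; c[:450,300:]=b
cv2.imwrite("pics/v8.png",c)
E
```

```text
time_s: 21.3
ee_pos: [515.1, -391.4, 167.8]
eef_rot: [0.999, -0.04, 0.005, 0.003]
ft_force: [0.1, -0.4, -1.4]
grip_width: 45.7
gripper_force: 30.0
time_s: 22.3
ee_pos: [622.1, 5.8, 160.3]
eef_rot: [0.999, -0.034, 0.0, -0.003]
ft_force: [-0.1, -0.1, -0.5]
grip_width: 46.0
gripper_force: 30.0
time_s: 23.9
ee_pos: [621.2, -4.1, 159.9]
eef_rot: [0.613, 0.79, -0.0, -0.0]
ft_force: [1.2, 0.6, -0.4]
grip_width: 45.8
gripper_force: 30.0
t 23.9 pos [621.2  -4.1 159.9] yaw 104.44 tilt [-0.0009 -0.    ] F [ 1.2  0.6 -0.4] w 45.8 j7 -0.21
  az -0.7 then tx,ty,tz [  1.2   0.  121.4]
```

View pics/v8.png

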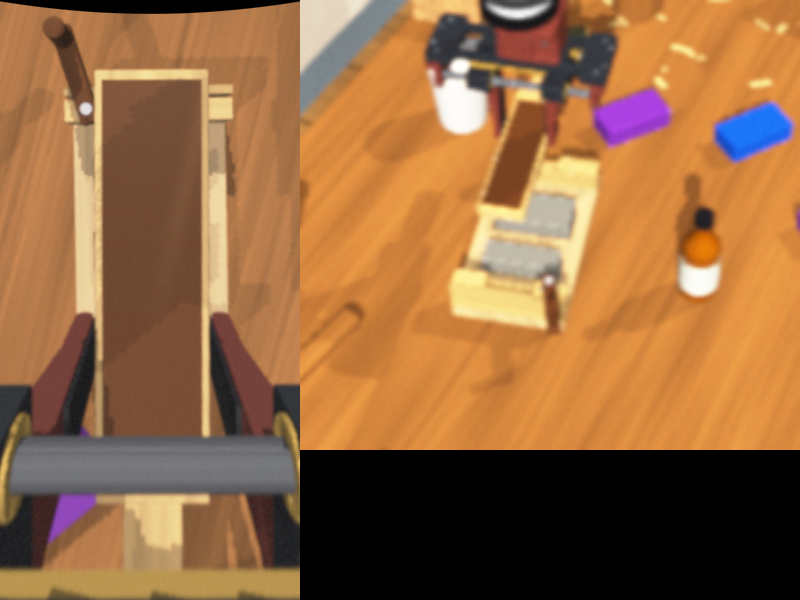

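Left panel: the strop is held level, blade end at row 70 (112 mm ahead, as expected) and aligned with the tool. The side view shows it above the tray with the latch open. Lowering it.

```bash
python3 -m inch '[[[0,0,-0.7,1.2,0,40,255],[0,0,0,0,0,40,255],[0,0,0,0,0,15,255],[0,0,0,0,0,5,255],[0,0,0,0,0,0,255],[0,0,0,0,0,0,255]]]'
python3 -c "
from h import *
plan([620.9,-2.95,38.5],105.1)"
```

```text
time_s: 24.6
ee_pos: [622.6, -2.0, 62.1]
eef_rot: [0.606, 0.795, 0.001, 0.001]
ft_force: [0.5, -0.4, -0.6]
grip_width: 45.7
gripper_force: 30.0
t 24.6 pos [622.6  -2.   62.1] yaw 105.36 tilt [0.0027 0.0002] F [ 0.5 -0.4 -0.6] w 45.7 j7 -0.28
  az 0.3 then tx,ty,tz [-0.5 -1.9 23.6]
```

```bash
python3 -m inch '[[[0,0,0.2,-0.5,-1.5,4,255],[0,0,0,0,0,4,255],[0,0,0,0,0,0,255],[0,0,0,0,0,0,255]]]'
python3 - <<'E'
from h import *
plan([620.9,-2.95,38.5],105.1)
E
```

```text
time_s: 25.0
ee_pos: [620.0, -3.3, 52.4]
eef_rot: [0.608, 0.794, 0.0, 0.0]
ft_force: [0.0, -0.1, -1.4]
grip_width: 45.4
gripper_force: 30.0
t 25.0 pos [620.   -3.3  52.4] yaw 105.16 tilt [ 0.0001 -0.    ] F [ 0.  -0.1 -1.4] w 45.4 j7 -0.29
  az 0.1 then tx,ty,tz [ 0.1  0.9 13.9]
```

```bash
python3 -m inch '[[[0,0,0,0.1,0.6,4,255],[0,0,0,0,0,3,255],[0,0,0,0,0,3,255],[0,0,0,0,0,2.5,255],[0,0,0,0,0,0,255],[0,0,0,0,0,0,255]]]'
```

```text
time_s: 25.6
ee_pos: [620.5, -3.0, 40.1]
eef_rot: [0.608, 0.794, -0.0, 0.0]
ft_force: [-2.4, 0.3, 3.7]
grip_width: 45.4
gripper_force: 30.0
```

```bash
python3 -m inch '[[[0,0,0,0,0,0.5,255],[0,0,0,0,0,0,50],[0,0,0,0,0,0,50],[0,0,0,0,0,0,50],[0,0,0,0,0,-20,50],[0,0,0,0,0,-40,50],[0,0,0,0,0,-40,50],[0,0,0,0,0,-20,50],[0,0,0,0,0,0,50],[0,0,0,0,0,0,50]]]'
python3 - <<'E'
from h import *
plan([620.9,-2.95,160],105.1)
im,pose=wrist("w9")
s=3;L=[]
O=np.array([616.7,12.5,0]);u=np.array([-.2605,.9655,0]);v=np.array([-.9655,-.2605,0])
for z,lo in((48,-120),):
    X,Y=np.meshgrid(np.arange(175,lo,-1/2.5),np.arange(90,-70,-1/2.5),indexing="ij")
    P=O+X[...,None]*u+Y[...,None]*v; P[...,2]=z
    uv=proj("wrist",P,pose).astype(np.float32); L.append(cv2.remap(im,uv[...,0],uv[...,1],cv2.INTER_LINEAR)[:600])
    # peg at mid
    X,Y=np.meshgrid(np.arange(175,55,-1/2.5),np.arange(90,-70,-1/2.5),indexing="ij")
    P=O+X[...,None]*u+Y[...,None]*v; P[...,2]=87
    uv=proj("wrist",P,pose).astype(np.float32); b=cv2.remap(im,uv[...,0],uv[...,1],cv2.INTER_LINEAR)
b=np.vstack([b,np.zeros((600-b.shape[0],b.shape[1],3),np.uint8)])
cv2.imwrite("pics/v9.png",np.hstack([L[0],b]))
E
```

```text
time_s: 26.6
ee_pos: [620.4, -3.3, 158.9]
eef_rot: [0.608, 0.794, -0.0, 0.0]
ft_force: [0.7, 0.1, -1.2]
grip_width: 70.5
gripper_force: 0.0
t 26.6 pos [620.4  -3.3 158.9] yaw 105.16 tilt [-0.0001 -0.0004] F [ 0.7  0.1 -1.2] w 70.5 j7 -0.2
  az 0.1 then tx,ty,tz [ 0.2  0.6 -1.1]
```

View pics/v9.png

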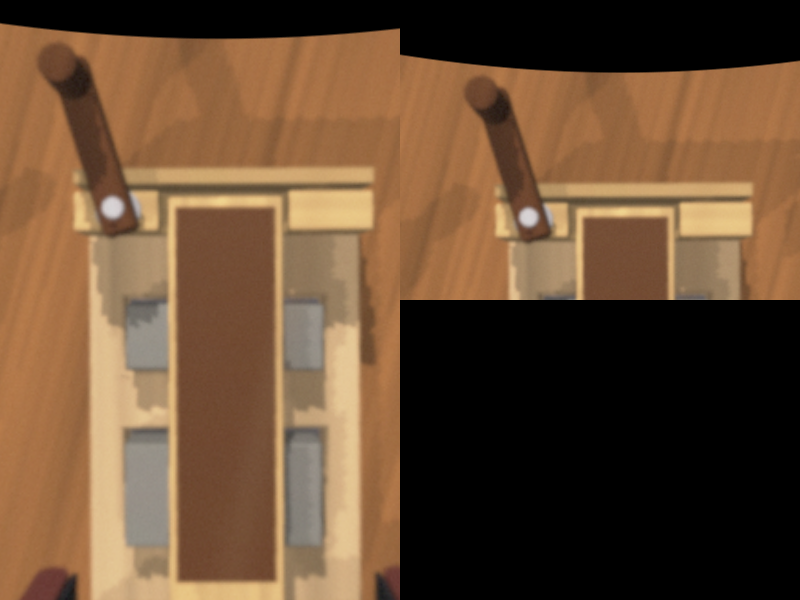

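The strop is down between the cheeks of the saddles. The latch peg top is at right-panel px (86,95), i.e. tray (137, 56), which is 49 mm from the pivot at an angle of about −0.28. Next I'll straddle the peg.

```bash
python3 -m inch '[[[0,0,-8,0,0,0,130],[0,0,-8,0,0,0,130],[0,0,0,40.8,-2.6,0,130],[0,0,0,40.8,-2.6,0,130],[0,0,0,40.8,-2.6,0,130],[0,0,0,40.8,-2.6,0,130],[0,0,0,0,0,0,130],[0,0,0,0,0,0,130]]]'
python3 - <<'E'
from h import *
plan([526.8,131.1,66],121.2)
im,pose=wrist("w10")
# dark-brown peg top search in tool-frame ortho at z=87
from scipy import ndimage
O=np.array([616.7,12.5,0]);u=np.array([-.2605,.9655,0]);v=np.array([-.9655,-.2605,0])
s=2;X,Y=np.meshgrid(np.arange(165,110,-1/s),np.arange(85,20,-1/s),indexing="ij")
P=O+X[...,None]*u+Y[...,None]*v;P[...,2]=87
uv=proj("wrist",P,pose).astype(np.float32);o=cv2.remap(im,uv[...,0],uv[...,1],cv2.INTER_LINEAR)
g=cv2.medianBlur(cv2.cvtColor(o,cv2.COLOR_BGR2GRAY),5)
c=cv2.HoughCircles(g,cv2.HOUGH_GRADIENT,1,20,param1=60,param2=10,minRadius=11,maxRadius=17)
print([(165-a[1]/s,85-a[0]/s,a[2]/s) for a in c[0]] if c is not None else None)
E
```

```text
time_s: 27.45
ee_pos: [526.1, 131.5, 158.1]
eef_rot: [0.49, 0.872, -0.001, -0.001]
ft_force: [0.6, 0.4, -1.2]
grip_width: 42.8
gripper_force: 0.0
t 27.45 pos [526.1 131.5 158.1] yaw 121.31 tilt [-0.0021 -0.0007] F [ 0.6  0.4 -1.2] w 42.8 j7 -0.21
  az 0.1 then tx,ty,tz [-0.7  0.4 92.1]
None
```

```bash
python3 -m inch '[[[0,0,0,-0.5,0,35,130],[0,0,0,0,0,25,130],[0,0,0,0,0,20,130],[0,0,0,0,0,11,130],[0,0,0,0,0,0,130],[0,0,0,0,0,0,255],[0,0,0,0,0,0,255],[0,0,0,0,0,0,255],[0,0,0,0,0,0,255]]]'
```

```text
time_s: 28.4
ee_pos: [527.7, 130.9, 69.0]
eef_rot: [0.491, 0.871, 0.0, 0.0]
ft_force: [-1.4, -0.3, -0.0]
grip_width: 14.5
gripper_force: 0.3
```

```bash
python3 -m inch '[[[0,0,0,0,0,0,200],[0,0,6,-0.27,5.23,0,200],[0,0,6,-0.27,5.23,0,200],[0,0,6,-0.27,5.23,0,200],[0,0,6,-0.27,5.23,0,200],[0,0,6,-0.27,5.23,0,200],[0,0,6,-0.27,5.23,0,200],[0,0,6,-0.27,5.23,0,200],[0,0,6,-0.27,5.23,0,200],[0,0,0,0,0,0,200],[0,0,0,0,0,0,200]]]'
python3 - <<'E'
from h import *
O=np.array([616.7,12.5]);u=np.array([-.2605,.9655]);v=np.array([-.9655,-.2605])
p=O+90*u+42*v
for th in(0.55,1.571):
    a=np.radians(105.1)-th; plan([*(p+50*np.array([np.cos(a),np.sin(a)])),69],np.degrees(a))
s=read_state();d=s["ee_pos"][:2]-p;print(np.hypot(*d),1.8343-np.arctan2(d[1],d[0]),s["gripper_force"])
E
```

```text
time_s: 29.5
ee_pos: [567.8, 136.1, 68.5]
eef_rot: [0.802, 0.597, 0.0, 0.0]
ft_force: [0.5, 0.0, -0.1]
grip_width: 19.0
gripper_force: 0.0
t 29.5 pos [567.8 136.1  68.5] yaw 73.34 tilt [ 0.0003 -0.0001] F [ 0.5  0.  -0.1] w 19.0 j7 -1.01
  az -0.2 then tx,ty,tz [ 0.  -1.  -0.5]
t 29.5 pos [567.8 136.1  68.5] yaw 73.34 tilt [ 0.0003 -0.0001] F [ 0.5  0.  -0.1] w 19.0 j7 -1.01
  az 58.3 then tx,ty,tz [23.  42.1 -0.5]
49.966517502359544 0.5700787825857145 0.0
```

```bash
python3 -m inch '[[[0,0,5.83,-0.26,5.08,0,200],[0,0,5.83,-0.26,5.08,0,200],[0,0,5.83,-0.26,5.08,0,200],[0,0,5.83,-0.26,5.08,0,200],[0,0,5.83,-0.26,5.08,0,200],[0,0,5.83,-0.26,5.08,0,200],[0,0,5.83,-0.26,5.08,0,200],[0,0,5.83,-0.26,5.08,0,200],[0,0,5.83,-0.26,5.08,0,200],[0,0,5.83,-0.26,5.08,0,200],[0,0,0,0,1.5,0,200],[0,0,0,0,1,0,200],[0,0,0,0,0.5,0,200],[0,0,0,0,0,0,200],[0,0,0,0,0,0,200]]]'
```

```text
time_s: 31.0
ee_pos: [602.0, 99.2, 68.3]
eef_rot: [0.991, 0.13, -0.0, -0.001]
ft_force: [-2.0, 5.4, -1.4]
grip_width: 19.0
gripper_force: 2.4
```

```bash
python3 -m inch '[[[0,0,0,0,1,0,200],[0,0,0,0,0,0,200],[0,0,0,0,0,0,200]]]'
```

```text
time_s: 31.3
ee_pos: [602.0, 99.0, 68.3]
eef_rot: [0.991, 0.13, -0.0, -0.001]
ft_force: [-2.9, 7.2, -0.0]
grip_width: 19.1
gripper_force: 3.4
```

```bash
python3 -m inch '[[[0,0,0,0,-2.5,0,180],[0,0,0,0,0,0,180],[0,0,0,0,0,-10,180],[0,0,0,0,0,-25,180],[0,0,0,0,0,-40,180],[0,0,0,0,0,-40,180],[0,0,0,-35,-20,-10,100],[0,0,0,-35,-20,0,0],[0,0,0,0,0,0,0],[0,0,0,0,0,0,0]]]'
python3 - <<'E'
from h import *
plan([600,100,180],15.1)
from scipy.optimize import fsolve
im,pose=wrist("w11")
O=np.array([616.7,12.5,0]);u=np.array([-.2605,.9655,0]);v=np.array([-.9655,-.2605,0])
t=snapshot("top")
for n,X in(("closed peg",(90,-8,80)),("strop end",(9,0,48))):
    P=O+X[0]*u+X[1]*v;P[2]=X[2];print(n,"top",proj("top",P).round(),"wrist",proj("wrist",P,pose).round())
for cam in("top","wrist"):
    for l in("latch_peg","latch","strop_center"): print(cam,l,[([round(q) for q in d["bbox"]],round(d["confidence"],2)) for d in recognise(cam,l)][:3])
# grey-level darkness along the bar: dark samples for closed vs open bar
for n,pts in(("closed bar",[(90,42-k) for k in(10,20,30,40)]),("open bar",[(90+k*.96,42+k*.28) for k in(20,30,40)])):
    for a,b in pts:
        P=O+a*u+b*v;P[2]=61;q=proj("wrist",P,pose).round().astype(int);print(n,im[q[1],q[0]] if 0<=q[1]<480 and 0<=q[0]<640 else None,end=" ")
E
```

```text
time_s: 32.3
ee_pos: [524.3, 119.6, 194.4]
eef_rot: [0.992, 0.13, 0.001, 0.001]
ft_force: [1.0, -0.6, 0.0]
grip_width: 54.2
gripper_force: 0.0
t 32.3 pos [524.3 119.6 194.4] yaw 14.89 tilt [ 0.0018 -0.0008] F [ 1.  -0.6  0. ] w 54.2 j7 -1.8
  az -0.2 then tx,ty,tz [68.  38.7 14.4]
closed peg top [281. 221.] wrist [377. 140.]
strop end top [314. 217.] wrist [463. 152.]
top latch_peg [([432, 171, 31, 30], 0.4)]
top latch [([502, 181, 63, 40], 0.74)]
top strop_center [([332, 215, 101, 32], 0.74)]
wrist latch_peg [([371, 170, 23, 84], 0.79)]
wrist latch [([375, 172, 29, 84], 0.91)]
wrist strop_center []
closed bar [ 53  78 124] closed bar [ 53  79 122] closed bar [ 56  78 123] closed bar [ 53  77 123] open bar [106 156 195] open bar [ 80 129 190] open bar [ 77 127 187]
```

```bash
python3 -c "
from station import *
print(hand_in())"
```

```text
the job is handed in; nothing more can be done
None
```

The job is handed in at about 32 s of the 72 s limit: both stones are bedded, the strop is on its saddles with its handle out through the narrow one, and the latch is turned to its stop across the strop's end. I had used up my picture views by then, so I checked the latch only by its stop force, position and pixel colours.

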